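# Step a clamped regulator under the bench pointer

### The job

Move the x-y slide table by its upright handle so that the larger of the two hexagonal inlet nuts on the clamped regulator case comes to rest directly under the tip of the fixed pointer, and keep it still there for about a second. Then step the table on until the smaller hexagonal nut on the case is directly under the tip, and let go of the handle, leaving the table there.

Things in the scene. Friction and masses are not known exactly. Their poses are not given: they have to be found in the camera images.
- carrier: Blue plate, 225 x 150 mm, on x-y slides: moves level along its own x, y (180, 150 mm travel, enough for both nuts), cannot turn or lift, stays where left; about 2 N friction. Origin: grip point on its upright black handle (28 mm dia, from 35 mm below to 20 mm above the origin), 120 mm above the bench, 62 mm above the plate. +x points from handle to case; its yaw is within 17 degrees of world x.
- large_nut (a point): Centre of the top of the larger brass hex nut (27 mm across flats, 14 mm tall) on the round black case (108 mm dia, 28 mm tall, centre 135 mm from the handle) that a cam lock clamps to the plate at any angle. It moves with the plate; 100 mm above the bench, 34 mm from the case's centre. Loose spare nuts near by are not meant.
- small_nut (a point): Centre of the top of the smaller brass hex nut (15 mm across flats, 14 mm tall) on the same case, which also carries a small orange tee and a clear round cover. 34 mm from the case's centre, 62 mm from the large nut, 100 mm above the bench; it moves with the plate.
- pointer_tip (a point): Lower tip of the fixed steel pointer, a vertical needle 9 mm thick under a 14 mm square arm that reaches towards the robot from a grey post at the slide table's far side. The tip is 115 mm above the bench, 15 mm above the nut tops; a round steel cap (18 mm dia, top at 170 mm) on the arm's free end lies right above it. Nothing on the plate strikes it.

How it is judged (in metres and radians):
On the way:
1. the large nut rests under the pointer tip (within 12 mm sideways) for half a second (horizontal distance between large_nut and pointer_tip below 0.012 m and linear speed of carrier below 0.02 m/s), for 0.5 s.
At the end, for the whole second after the job is handed in: The small nut on the case is under the pointer tip, within 12 mm horizontally, the carrier at rest (under 0.02 m/s) (horizontal distance between small_nut and pointer_tip below 0.012 m and linear speed of carrier below 0.02 m/s); the robot touches nothing.
It also fails if it takes over 40 s, if anything falls off the work surface, if the arm or the gripper's body presses on something with over 40 N, if the wrist force passes 120 N, or if a joint passes its speed limit or range.

### The arm

A 6-joint arm with a two-finger parallel gripper is mounted at the origin on the work surface. World frame = base frame: x ahead of the robot, y to its left, z up, the work surface at z = 0. Lengths are in mm, angles in rad, forces in N, time in s.
With the tool pointing down it reaches from about 275 to 825 mm from the base axis. Payload 5.2 kg.
Tool frame: the origin (TCP) lies midway between the tips of the shut fingers; the grasp point (between the pads) lies manip.grasp_offset behind it (manip.grasp_offset is the distance from the TCP to the grasp point, in mm); z points along the fingers, y is the line along which they close (so a half turn about z gives the same grasp; the last joint's range is limited). The gripper opens to 93 mm and grips with 3 to 60 N. Pads are 15 mm wide; open, the fingers measure 128 mm over their backs; the gripper's body (75 mm by 188 mm) begins 65 mm behind the grasp point.
Start: joints at [-1.461, 0.259, 1.535, -0, 1.348, -0.203], TCP at [169.269, -523.31, 218.653] pointing down, gripper open.
Joint ranges: [-3.14, 3.14], [-0.91, 2.08], [0.19, 2.58], [-1.22, 4.36], [0.22, 2.71], [-3.12, 3.12]. Speed limits (rad/s): [2.57, 2.57, 3.14, 3.14, 3.14, 3.14].

### API

Orientations are given as [roll, pitch, yaw] about the fixed x, y, z axes, in that order (R = Rz(yaw) Ry(pitch) Rx(roll)).
In Python, from cell import manip, imaging gives the robot as it stands.
- The arm moves only by the tool arm_command, never from a script. Its argument "steps" is a list of rows, each an object of numbers: "tx", "ty", "tz": the shift along the world's x, y, z in cm; "rx", "ry", "rz": the turn, a rotation vector about the world's x, y, z in degrees. In form: [{"tx": .., "ty": .., "tz": .., "rx": .., "ry": .., "rz": ..}, ...]. A call has exactly 10 rows; each row is the pose to reach, as a shift and turn from the pose commanded when the call began; what a row does not reach only later rows make up. A row lasts 1/8 s, in which the tool goes at most 62.5 mm and 10.7 degrees, less where a joint would pass 70% of its speed; a pose out of reach is approached as far as the arm can. A call with a gripper value outside its range is refused whole. "fingers" is the finger opening in cm, from 0 to 9.3, set as the call begins (left out, the last holds). The fingers move at their own pace and stop on an object; "newtons" is the grip in N (left out, the last holds). Time passes only in rows, so rows that repeat a pose let the fingers close, or fill a call up. It gives the time, the measured TCP pose, the force, the opening and the grip force at its end, in the units of the state.
- manip.observe(): the state, without advancing time (a new reading comes with each control period).
- imaging.get_image(name): name is "side" or "top"; returns the picture (400x640x3 uint8, red, green, blue); there is no depth.
- imaging.calibration(name): a dict with "fx", "fy", "cx", "cy" (pixels), "R" (3x3) and "t" (3): a world point X has camera coordinates R X + t. Camera axes: x right, y down, z forward; pixel columns grow to the right and rows downward; lengths in mm; the calibration is good to about 2 mm. A picture is of the moment at which its call begins. calibration takes no time and is no camera call.
- manip.close_job(): hands the job in; it is judged then, once.
The state is a dict: "time": time; "joints": joint angles; "qvel": joint speeds; "effort": joint torques, N m; "tcp_pos": TCP position; "orientation": TCP orientation; "contact_force": force on the tool from outside, world axes, zero at the start; "moment": the same for the moment, N m; "opening": finger opening in mm; "finger_force": force on a finger pad.
Only numpy, scipy, OpenCV 4.12 (cv2) and the standard library are available. Lean on these libraries where they do the work, as an engineer would, in place of code of your own. Each camera call takes 0.05 s, during which the arm holds its last target. There are 200 camera calls.

## Working session

There is one attempt and no reset: what is moved stays moved. The work goes in short steps, Python scripts to look and compute and a tool call to move; the robot and the scene stay as the last step left them, time stands still between calls to the robot, and variables do not carry over. Pictures are saved under pics/ and viewed, at most 10 in all, crops included, and the job is handed in when it is done.

Besides the shell and the picture viewer there is one more tool, called after "Emit:" as name([rows], argument=value, ...), one row to a line, values as JSON. arm_command: Moves the arm, as the interface text tells. Its arguments: {"type":"object","properties":{"steps":{"type":"array"},"fingers":{"type":"number"},"newtons":{"type":"number"}},"required":["steps"]}

```bash
mkdir -p pics
python3 - <<'E'
from cell import manip, imaging
import cv2
for n in("top","side"):
    cv2.imwrite(f"pics/{n}0.png",imaging.get_image(n)[:,:,::-1]); c=imaging.calibration(n); print(n,c)
print(manip.observe(),manip.grasp_offset)
E
```

```text
top {'fx': 468.1998170625805, 'fy': 468.1998170625805, 'cx': 316.2895857772043, 'cy': 197.7514053284295, 'R': array([[ 9.30975876e-04, -9.99918386e-01,  1.27418670e-02],
       [-9.91139194e-01, -2.61508021e-03, -1.32801582e-01],
       [ 1.32824065e-01, -1.25053287e-02, -9.91060737e-01]]), 't': array([ 44.12434165, 656.48978601, 696.03332303])}
side {'fx': 421.4809325199257, 'fy': 421.4809325199257, 'cx': 322.8488453739392, 'cy': 197.1849384025411, 'R': array([[ 0.96233063, -0.27121325,  0.01905595],
       [-0.1770836 , -0.67843251, -0.71300121],
       [ 0.20630355,  0.68276841, -0.70090381]]), 't': array([-636.1876611 ,  245.50496987,  578.85629347])}
{'time': 0.1, 'joints': array([-1.46078561e+00,  2.59283982e-01,  1.53595277e+00,  1.60772840e-05,
        1.34802877e+00, -2.02794881e-01]), 'qvel': array([ 0.00027724, -0.00178436, -0.00223599, -0.00150336, -0.00029435,
       -0.00076436]), 'effort': array([ 2.11650455e-03, -4.38211155e+01, -2.84641010e+01,  7.19266478e-02,
        3.62437614e-02, -5.25260270e-05]), 'tcp_pos': array([ 169.2265418 , -522.80125085,  217.90177407]), 'orientation': array([-3.13995722e+00, -3.52281783e-04,  3.12801744e-01]), 'contact_force': array([ 0.10787311, -0.61166494, -0.24309561]), 'moment': array([-0.03476327, -0.01774731,  0.00769013]), 'finger_force': 0.0, 'opening': 93.34642818189965} 18.8
```

View pics/top0.png

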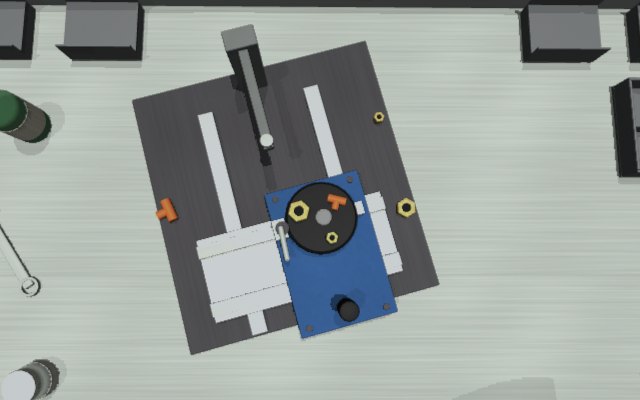

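View pics/side0.png

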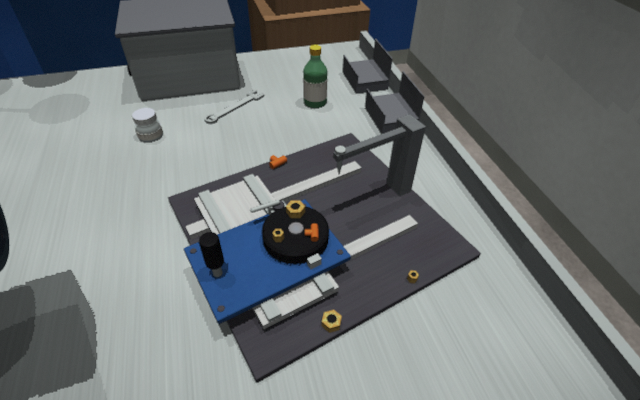

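The top view shows the large nut at (298,211), the small nut at (332,238), the handle top at about (348,309) and the pointer cap at (266,141). The side view shows the tip at about (339,175) and the handle at (211,250).

```bash
cat > h.py <<'E'
from cell import manip, imaging
import cv2, numpy as np
def ray(n,u,v,z):
    c=imaging.calibration(n);R=c["R"];o=-R.T@c["t"]
    d=R.T@np.array([(u-c["cx"])/c["fx"],(v-c["cy"])/c["fy"],1]); return (o+d*(z-o[2])/d[2])[:2].round(1)
def blobs(im,lo,hi,minA=15):
    m=cv2.inRange(cv2.cvtColor(im,cv2.COLOR_RGB2HSV),lo,hi)
    out=[]
    for c in cv2.findContours(m,cv2.RETR_EXTERNAL,cv2.CHAIN_APPROX_NONE)[0]:
        if cv2.contourArea(c)>minA:
            (x,y),r=cv2.minEnclosingCircle(c); out.append((round(x,1),round(y,1),round(r,1)))
    return out
E
python3 - <<'E'
from h import *
for n in("top","side"):
    im=cv2.imread(f"pics/{n}0.png")[:,:,::-1].copy()
    b=blobs(im,(18,80,80),(35,255,255)); print(n,[(x,ray(n,x[0],x[1],100)) for x in b])
    k=cv2.imread(f"pics/{n}0.png")
    x,y=((230,110) if n=="top" else (310,130))
    cv2.imwrite(f"pics/{n}c.png",k[y:y+70,x:x+80]) 
t=cv2.imread("pics/topc.png");s=cv2.imread("pics/sidec.png");g=cv2.imread("pics/top0.png")[285:355,310:390]
g2=cv2.imread("pics/top0.png")[190:260,275:355]
cv2.imwrite("pics/crops.png",cv2.resize(np.vstack([np.hstack([t,s]),np.hstack([g,g2])]),None,fx=4,fy=4,interpolation=cv2.INTER_CUBIC))
print("cap",ray("top",266,141,170),ray("side",340,150,170),"tip",ray("side",339,175,115))
print("handle",ray("top",348,309,140),ray("side",210,237,140))
print("case",ray("top",321,217,86))
E
```

```text
top [((331.4, 237.2, 6.0), array([591.5,  24.2])), ((298.3, 210.6, 10.7), array([630. ,  72.1])), ((405.5, 207.5, 9.6), array([634.8, -84. ])), ((378.5, 116.5, 5.1), array([771.6, -46.9]))]
side [((331.5, 318.5, 10.1), array([ 631.6, -138.9])), ((413.2, 274.3, 5.3), array([ 762.8, -103. ])), ((277.5, 232.0, 5.6), array([593.3,  23.1])), ((295.0, 206.0, 9.1), array([631.8,  70.7])), ((315.0, 49.0, 6.4), array([810.5, 612.1]))]
cap [715.2 113.7] [717.1 108.5] tip [718.4 109.5]
handle [494.3   4.2] [496.4   3.6]
case [622.   38.8]
```

View pics/crops.png

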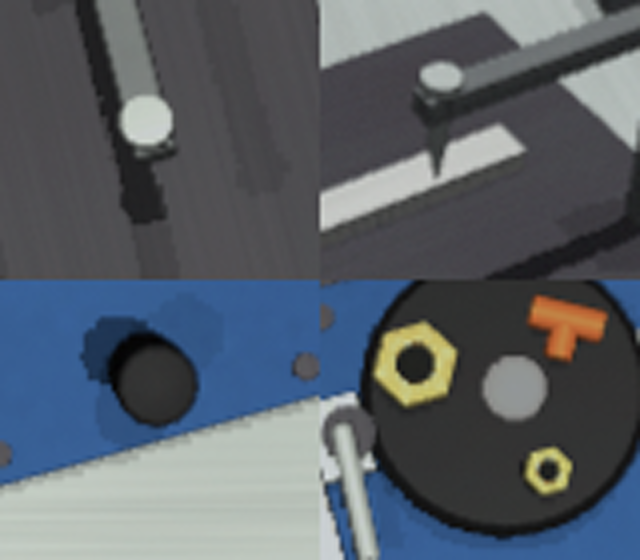

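Tip is about (717,110.5) and the handle (492,2.5), with carrier yaw about 15.6°. The current tool yaw of 17.9° suits a grasp across it, so I'll travel above the handle first.

Emit:
arm_command([
  {"tx": 2, "ty": 3.2},
  {"tx": 6, "ty": 9.5},
  {"tx": 9.5, "ty": 15.5},
  {"tx": 13, "ty": 21},
  {"tx": 16.5, "ty": 27},
  {"tx": 20, "ty": 32.5},
  {"tx": 23.5, "ty": 38.2},
  {"tx": 27, "ty": 44},
  {"tx": 30, "ty": 49},
  {"tx": 32.3, "ty": 52.6},
], fingers=9.3)

```text
invalid input at $.steps[0]: expected keys tx, ty, tz, rx, ry, rz
```

Emit:
arm_command([
  {"tz": 0},
  {"tz": -2},
  {"tz": -4},
  {"tz": -6},
  {"tz": -8},
  {"tz": -9.5},
  {"tz": -10.5},
  {"tz": -11.2},
  {"tz": -11.2},
  {"tz": -11.2},
])

```text
invalid input at $.steps[0]: expected keys tx, ty, tz, rx, ry, rz
```

Emit:
arm_command([
  {"tx": 2, "ty": 3.2, "tz": 0, "rx": 0, "ry": 0, "rz": 0},
  {"tx": 6, "ty": 9.5, "tz": 0, "rx": 0, "ry": 0, "rz": 0},
  {"tx": 9.5, "ty": 15.5, "tz": 0, "rx": 0, "ry": 0, "rz": 0},
  {"tx": 13, "ty": 21, "tz": 0, "rx": 0, "ry": 0, "rz": 0},
  {"tx": 16.5, "ty": 27, "tz": 0, "rx": 0, "ry": 0, "rz": 0},
  {"tx": 20, "ty": 32.5, "tz": 0, "rx": 0, "ry": 0, "rz": 0},
  {"tx": 23.5, "ty": 38.2, "tz": 0, "rx": 0, "ry": 0, "rz": 0},
  {"tx": 27, "ty": 44, "tz": 0, "rx": 0, "ry": 0, "rz": 0},
  {"tx": 30, "ty": 49, "tz": 0, "rx": 0, "ry": 0, "rz": 0},
  {"tx": 32.3, "ty": 52.6, "tz": 0, "rx": 0, "ry": 0, "rz": 0},
], fingers=9.3)

```text
time: 1.35
tcp_pos: [483.8, -9.7, 218.5]
orientation: [3.141, 0.0, 0.313]
contact_force: [1.6, -2.0, 0.6]
opening: 93.1
finger_force: 0.0
```

Emit:
arm_command([
  {"tx": 0, "ty": 0, "tz": 0, "rx": 0, "ry": 0, "rz": 0},
  {"tx": 0, "ty": 0, "tz": -2, "rx": 0, "ry": 0, "rz": 0},
  {"tx": 0, "ty": 0, "tz": -4, "rx": 0, "ry": 0, "rz": 0},
  {"tx": 0, "ty": 0, "tz": -6, "rx": 0, "ry": 0, "rz": 0},
  {"tx": 0, "ty": 0, "tz": -8, "rx": 0, "ry": 0, "rz": 0},
  {"tx": 0, "ty": 0, "tz": -9.5, "rx": 0, "ry": 0, "rz": 0},
  {"tx": 0, "ty": 0, "tz": -10.5, "rx": 0, "ry": 0, "rz": 0},
  {"tx": 0, "ty": 0, "tz": -11.2, "rx": 0, "ry": 0, "rz": 0},
  {"tx": 0, "ty": 0, "tz": -11.2, "rx": 0, "ry": 0, "rz": 0},
  {"tx": 0, "ty": 0, "tz": -11.2, "rx": 0, "ry": 0, "rz": 0},
])

```text
time: 2.6
tcp_pos: [483.7, -11.8, 107.1]
orientation: [3.141, -0.001, 0.313]
contact_force: [-0.2, -0.3, -0.5]
opening: 93.1
finger_force: 0.0
```

Emit:
arm_command([
  {"tx": 0, "ty": 0, "tz": 0, "rx": 0, "ry": 0, "rz": 0},
  {"tx": 0, "ty": 0, "tz": 0, "rx": 0, "ry": 0, "rz": 0},
  {"tx": 0, "ty": 0, "tz": 0, "rx": 0, "ry": 0, "rz": 0},
  {"tx": 0, "ty": 0, "tz": 0, "rx": 0, "ry": 0, "rz": 0},
  {"tx": 0, "ty": 0, "tz": 0, "rx": 0, "ry": 0, "rz": 0},
  {"tx": 0, "ty": 0, "tz": 0, "rx": 0, "ry": 0, "rz": 0},
  {"tx": 0, "ty": 0, "tz": 0, "rx": 0, "ry": 0, "rz": 0},
  {"tx": 0, "ty": 0, "tz": 0, "rx": 0, "ry": 0, "rz": 0},
  {"tx": 0, "ty": 0, "tz": 0, "rx": 0, "ry": 0, "rz": 0},
  {"tx": 0, "ty": 0, "tz": 0, "rx": 0, "ry": 0, "rz": 0},
], fingers=1.5, newtons=25)

```text
time: 3.85
tcp_pos: [483.0, -11.7, 106.6]
orientation: [-3.141, 0.0, 0.313]
contact_force: [-1.8, 1.0, 1.3]
opening: 22.8
finger_force: 22.3
```

The first move fell short by about (9,14) mm, so the grip is off centre (opening 22.8 against 28 mm). I'll open, check where the handle is, and regrasp.

Emit:
arm_command([
  {"tx": 0, "ty": 0, "tz": 0, "rx": 0, "ry": 0, "rz": 0},
  {"tx": 0, "ty": 0, "tz": 0, "rx": 0, "ry": 0, "rz": 0},
  {"tx": 0, "ty": 0, "tz": 0, "rx": 0, "ry": 0, "rz": 0},
  {"tx": 0, "ty": 0, "tz": 0, "rx": 0, "ry": 0, "rz": 0},
  {"tx": 0, "ty": 0, "tz": 0, "rx": 0, "ry": 0, "rz": 0},
  {"tx": 0, "ty": 0, "tz": 0, "rx": 0, "ry": 0, "rz": 0},
  {"tx": 0, "ty": 0, "tz": 0, "rx": 0, "ry": 0, "rz": 0},
  {"tx": 0, "ty": 0, "tz": 0, "rx": 0, "ry": 0, "rz": 0},
  {"tx": 0, "ty": 0, "tz": 0, "rx": 0, "ry": 0, "rz": 0},
  {"tx": 0, "ty": 0, "tz": 0, "rx": 0, "ry": 0, "rz": 0},
], fingers=9.3)

```text
time: 5.1
tcp_pos: [483.3, -11.8, 106.6]
orientation: [3.142, -0.0, 0.313]
contact_force: [-0.6, 0.4, -0.4]
opening: 93.3
finger_force: 0.0
```

Run:
```python
from h import *
P=[]
for n in("top","side"):
    im=imaging.get_image(n); cv2.imwrite(f"pics/{n}1.png",im[:,:,::-1])
    b=blobs(im,(18,80,80),(35,255,255)); print(n,[(x,ray(n,x[0],x[1],100)) for x in b])
print(manip.observe()["tcp_pos"])
cv2.imwrite("pics/b1.png",np.hstack([cv2.resize(cv2.imread("pics/top1.png")[140:380,220:420],None,fx=2,fy=2),cv2.resize(cv2.imread("pics/side1.png")[140:380,150:350],None,fx=2,fy=2)]))
```

```text
top [((337.8, 235.6, 6.0), array([593.8,  14.9])), ((405.5, 207.5, 9.6), array([634.8, -84. ])), ((304.5, 208.5, 10.8), array([633. ,  63.1])), ((378.5, 116.5, 5.1), array([771.6, -46.9]))]
side [((331.3, 320.1, 11.2), array([ 630.7, -141.1])), ((412.5, 276.0, 6.5), array([ 760.6, -105.4])), ((280.5, 238.3, 6.8), array([595.2,   9.7])), ((298.3, 212.0, 9.6), array([633.9,  56.2])), ((314.5, 49.5, 6.5), array([808.5, 609.6]))]
[483.25284815 -11.78122166 106.65140865]
```

View pics/b1.png

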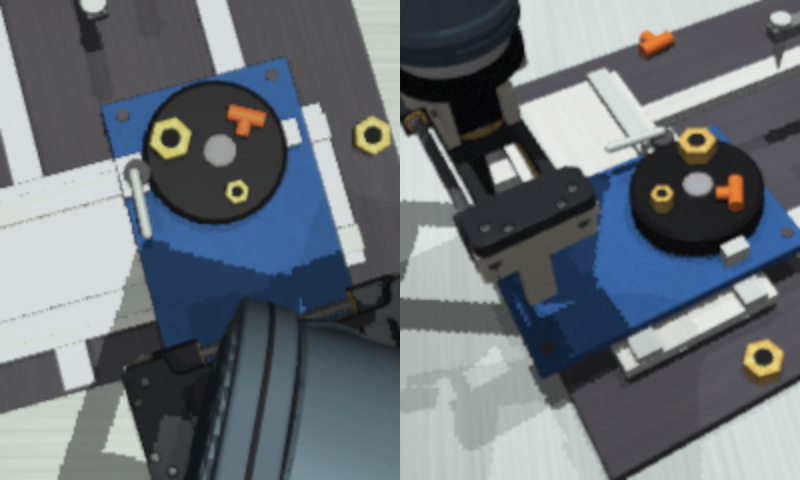

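The handle moved slightly with the plate and now lies about (11.5, 5) mm from the TCP. I'll shift over and close.

Emit:
arm_command([
  {"tx": 0.4, "ty": 0.2, "tz": 0, "rx": 0, "ry": 0, "rz": 0},
  {"tx": 0.8, "ty": 0.4, "tz": 0, "rx": 0, "ry": 0, "rz": 0},
  {"tx": 1.2, "ty": 0.5, "tz": 0, "rx": 0, "ry": 0, "rz": 0},
  {"tx": 1.2, "ty": 0.5, "tz": 0, "rx": 0, "ry": 0, "rz": 0},
  {"tx": 1.2, "ty": 0.5, "tz": 0, "rx": 0, "ry": 0, "rz": 0},
  {"tx": 1.2, "ty": 0.5, "tz": 0, "rx": 0, "ry": 0, "rz": 0},
  {"tx": 1.2, "ty": 0.5, "tz": 0, "rx": 0, "ry": 0, "rz": 0},
  {"tx": 1.2, "ty": 0.5, "tz": 0, "rx": 0, "ry": 0, "rz": 0},
  {"tx": 1.2, "ty": 0.5, "tz": 0, "rx": 0, "ry": 0, "rz": 0},
  {"tx": 1.2, "ty": 0.5, "tz": 0, "rx": 0, "ry": 0, "rz": 0},
])

```text
time: 6.45
tcp_pos: [495.3, -6.8, 106.7]
orientation: [3.142, -0.0, 0.313]
contact_force: [-0.7, 0.0, -0.5]
opening: 93.1
finger_force: 0.0
```

Emit:
arm_command([
  {"tx": 0, "ty": 0, "tz": 0, "rx": 0, "ry": 0, "rz": 0},
  {"tx": 0, "ty": 0, "tz": 0, "rx": 0, "ry": 0, "rz": 0},
  {"tx": 0, "ty": 0, "tz": 0, "rx": 0, "ry": 0, "rz": 0},
  {"tx": 0, "ty": 0, "tz": 0, "rx": 0, "ry": 0, "rz": 0},
  {"tx": 0, "ty": 0, "tz": 0, "rx": 0, "ry": 0, "rz": 0},
  {"tx": 0, "ty": 0, "tz": 0, "rx": 0, "ry": 0, "rz": 0},
  {"tx": 0, "ty": 0, "tz": 0, "rx": 0, "ry": 0, "rz": 0},
  {"tx": 0, "ty": 0, "tz": 0, "rx": 0, "ry": 0, "rz": 0},
  {"tx": 0, "ty": 0, "tz": 0, "rx": 0, "ry": 0, "rz": 0},
  {"tx": 0, "ty": 0, "tz": 0, "rx": 0, "ry": 0, "rz": 0},
], fingers=1.5, newtons=25)

```text
time: 7.7
tcp_pos: [495.4, -6.9, 106.7]
orientation: [3.141, -0.0, 0.313]
contact_force: [0.6, -1.8, -0.1]
opening: 27.9
finger_force: 25.0
```

Run:
```python
from h import *
for n in("top","side"):
    im=imaging.get_image(n); cv2.imwrite(f"pics/{n}2.png",im[:,:,::-1])
    b=blobs(im,(18,80,80),(35,255,255)); print(n,[(x,ray(n,x[0],x[1],100)) for x in b])
```

```text
top [((337.5, 235.5, 6.0), array([594. ,  15.3])), ((304.2, 209.2, 11.0), array([632. ,  63.6])), ((405.5, 207.5, 9.6), array([634.8, -84. ])), ((378.5, 116.5, 5.1), array([771.6, -46.9]))]
side [((331.3, 320.1, 11.2), array([ 630.7, -141.1])), ((412.5, 276.0, 6.5), array([ 760.6, -105.4])), ((192.5, 240.5, 5.1), array([467.1,  39.1])), ((280.5, 238.3, 6.7), array([595.2,   9.7])), ((297.8, 211.4, 9.8), array([633.4,  57.7])), ((314.5, 49.5, 6.5), array([808.5, 609.6]))]
```

Good grip (27.9 mm). The large nut needs about (84.5, 48) mm.

Emit:
arm_command([
  {"tx": 0.7, "ty": 0.4, "tz": 0, "rx": 0, "ry": 0, "rz": 0},
  {"tx": 2.0, "ty": 1.1, "tz": 0, "rx": 0, "ry": 0, "rz": 0},
  {"tx": 3.5, "ty": 2.0, "tz": 0, "rx": 0, "ry": 0, "rz": 0},
  {"tx": 5.0, "ty": 2.9, "tz": 0, "rx": 0, "ry": 0, "rz": 0},
  {"tx": 6.5, "ty": 3.7, "tz": 0, "rx": 0, "ry": 0, "rz": 0},
  {"tx": 7.7, "ty": 4.4, "tz": 0, "rx": 0, "ry": 0, "rz": 0},
  {"tx": 8.4, "ty": 4.8, "tz": 0, "rx": 0, "ry": 0, "rz": 0},
  {"tx": 8.4, "ty": 4.8, "tz": 0, "rx": 0, "ry": 0, "rz": 0},
  {"tx": 8.4, "ty": 4.8, "tz": 0, "rx": 0, "ry": 0, "rz": 0},
  {"tx": 8.4, "ty": 4.8, "tz": 0, "rx": 0, "ry": 0, "rz": 0},
])

```text
time: 9.05
tcp_pos: [579.0, 41.5, 106.7]
orientation: [-3.141, -0.0, 0.313]
contact_force: [0.0, 1.5, 1.0]
opening: 27.6
finger_force: 25.0
```

Run:
```python
from h import *
for n in("top","side"):
    im=imaging.get_image(n); cv2.imwrite(f"pics/{n}3.png",im[:,:,::-1])
    b=blobs(im,(18,80,80),(35,255,255)); print(n,[(x,ray(n,x[0],x[1],100)) for x in b])
cv2.imwrite("pics/b3.png",np.hstack([cv2.resize(cv2.imread(f"pics/{n}3.png")[y:y+120,x:x+80],None,fx=5,fy=5) for n,x,y in(("top",230,110),("side",300,120))]))
```

```text
top [((274.9, 150.5, 8.5), array([719. , 107.2])), ((378.5, 116.5, 5.1), array([771.6, -46.9]))]
side [((331.3, 320.1, 11.2), array([ 630.7, -141.1])), ((412.5, 276.0, 6.5), array([ 760.6, -105.4])), ((324.0, 206.3, 6.1), array([677.4,  58. ])), ((338.0, 183.3, 8.7), array([716. , 105.3])), ((314.5, 49.5, 6.5), array([808.5, 609.6]))]
```

View pics/b3.png

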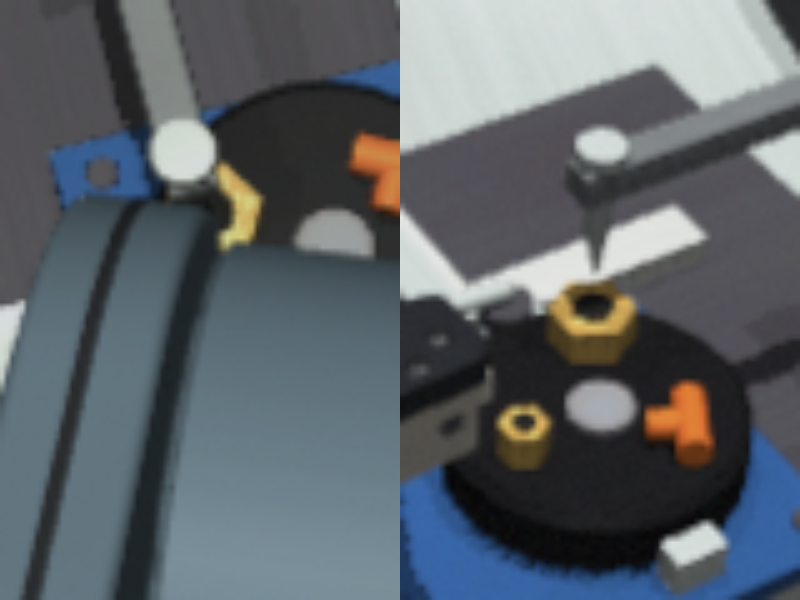

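The side view shows the large nut's bore at about (339,180.5). On the z=100 plane that falls within about 2 mm of the tip at (339,174). I'll hold, then shift by the nut-to-nut vector (38.5, 48) mm.

Emit:
arm_command([
  {"tx": 0, "ty": 0, "tz": 0, "rx": 0, "ry": 0, "rz": 0},
  {"tx": 0, "ty": 0, "tz": 0, "rx": 0, "ry": 0, "rz": 0},
  {"tx": 0, "ty": 0, "tz": 0, "rx": 0, "ry": 0, "rz": 0},
  {"tx": 0, "ty": 0, "tz": 0, "rx": 0, "ry": 0, "rz": 0},
  {"tx": 0, "ty": 0, "tz": 0, "rx": 0, "ry": 0, "rz": 0},
  {"tx": 0, "ty": 0, "tz": 0, "rx": 0, "ry": 0, "rz": 0},
  {"tx": 0, "ty": 0, "tz": 0, "rx": 0, "ry": 0, "rz": 0},
  {"tx": 0, "ty": 0, "tz": 0, "rx": 0, "ry": 0, "rz": 0},
  {"tx": 0, "ty": 0, "tz": 0, "rx": 0, "ry": 0, "rz": 0},
  {"tx": 0, "ty": 0, "tz": 0, "rx": 0, "ry": 0, "rz": 0},
])

```text
time: 10.4
tcp_pos: [579.2, 41.2, 106.7]
orientation: [3.142, 0.0, 0.313]
contact_force: [-1.8, 1.0, 3.1]
opening: 27.8
finger_force: 25.0
```

Emit:
arm_command([
  {"tx": 0.4, "ty": 0.5, "tz": 0, "rx": 0, "ry": 0, "rz": 0},
  {"tx": 1.1, "ty": 1.4, "tz": 0, "rx": 0, "ry": 0, "rz": 0},
  {"tx": 1.9, "ty": 2.4, "tz": 0, "rx": 0, "ry": 0, "rz": 0},
  {"tx": 2.7, "ty": 3.4, "tz": 0, "rx": 0, "ry": 0, "rz": 0},
  {"tx": 3.4, "ty": 4.2, "tz": 0, "rx": 0, "ry": 0, "rz": 0},
  {"tx": 3.85, "ty": 4.8, "tz": 0, "rx": 0, "ry": 0, "rz": 0},
  {"tx": 3.85, "ty": 4.8, "tz": 0, "rx": 0, "ry": 0, "rz": 0},
  {"tx": 3.85, "ty": 4.8, "tz": 0, "rx": 0, "ry": 0, "rz": 0},
  {"tx": 3.85, "ty": 4.8, "tz": 0, "rx": 0, "ry": 0, "rz": 0},
  {"tx": 3.85, "ty": 4.8, "tz": 0, "rx": 0, "ry": 0, "rz": 0},
])

```text
time: 11.65
tcp_pos: [617.7, 89.2, 106.7]
orientation: [-3.141, -0.0, 0.313]
contact_force: [0.8, 2.2, 1.3]
opening: 28.0
finger_force: 25.0
```

Run:
```python
from h import *
for n in("top","side"):
    im=imaging.get_image(n); cv2.imwrite(f"pics/{n}4.png",im[:,:,::-1])
    b=blobs(im,(18,80,80),(35,255,255)); print(n,[(x,ray(n,x[0],x[1],100)) for x in b])
cv2.imwrite("pics/b4.png",np.hstack([cv2.resize(cv2.imread(f"pics/{n}4.png")[y:y+120,x:x+80],None,fx=5,fy=5) for n,x,y in(("top",230,110),("side",300,120))]))
```

```text
top [((405.5, 207.5, 9.6), array([634.8, -84. ])), ((378.5, 116.5, 5.1), array([771.6, -46.9]))]
side [((331.5, 320.0, 11.1), array([ 630.9, -141. ])), ((412.5, 275.8, 6.3), array([ 760.8, -105.1])), ((338.2, 183.6, 5.5), array([716.1, 104.4])), ((350.2, 162.4, 8.5), array([754.2, 153.5])), ((314.5, 49.5, 6.5), array([808.5, 609.6]))]
```

View pics/b4.png

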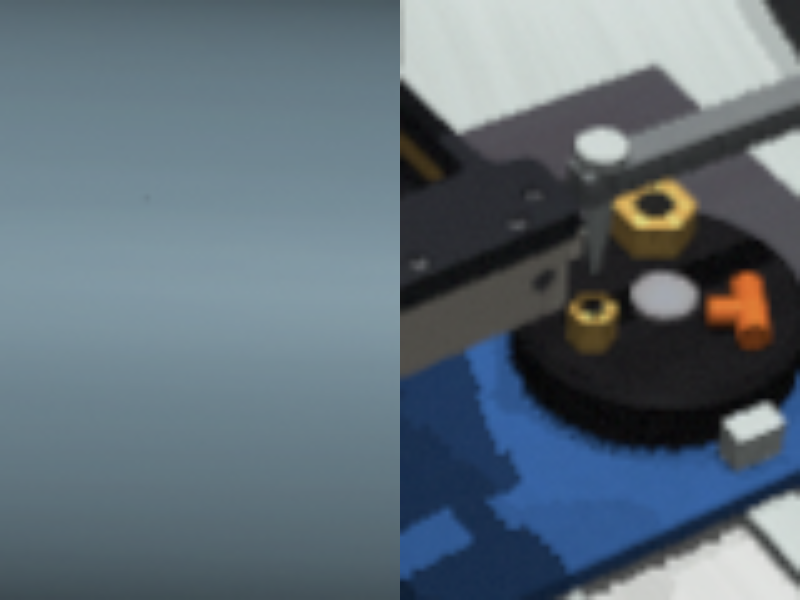

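The small nut's bore is at about (338.8,181), directly under the tip at (339,174). Releasing and rising.

Emit:
arm_command([
  {"tx": 0, "ty": 0, "tz": 0, "rx": 0, "ry": 0, "rz": 0},
  {"tx": 0, "ty": 0, "tz": 0, "rx": 0, "ry": 0, "rz": 0},
  {"tx": 0, "ty": 0, "tz": 0, "rx": 0, "ry": 0, "rz": 0},
  {"tx": 0, "ty": 0, "tz": 0, "rx": 0, "ry": 0, "rz": 0},
  {"tx": 0, "ty": 0, "tz": 0, "rx": 0, "ry": 0, "rz": 0},
  {"tx": 0, "ty": 0, "tz": 1, "rx": 0, "ry": 0, "rz": 0},
  {"tx": 0, "ty": 0, "tz": 2.5, "rx": 0, "ry": 0, "rz": 0},
  {"tx": 0, "ty": 0, "tz": 4.5, "rx": 0, "ry": 0, "rz": 0},
  {"tx": 0, "ty": 0, "tz": 6.5, "rx": 0, "ry": 0, "rz": 0},
  {"tx": 0, "ty": 0, "tz": 8.5, "rx": 0, "ry": 0, "rz": 0},
], fingers=6)

```text
time: 13.0
tcp_pos: [618.1, 89.2, 193.8]
orientation: [3.141, -0.002, 0.313]
contact_force: [-0.8, 0.4, -0.4]
opening: 60.1
finger_force: 0.0
```

Emit:
arm_command([
  {"tx": 0, "ty": 0, "tz": 2, "rx": 0, "ry": 0, "rz": 0},
  {"tx": -1, "ty": 0, "tz": 4, "rx": 0, "ry": 0, "rz": 0},
  {"tx": -4, "ty": 0, "tz": 5, "rx": 0, "ry": 0, "rz": 0},
  {"tx": -8, "ty": 0, "tz": 5, "rx": 0, "ry": 0, "rz": 0},
  {"tx": -12, "ty": 0, "tz": 5, "rx": 0, "ry": 0, "rz": 0},
  {"tx": -16, "ty": 0, "tz": 5, "rx": 0, "ry": 0, "rz": 0},
  {"tx": -19, "ty": 0, "tz": 5, "rx": 0, "ry": 0, "rz": 0},
  {"tx": -20, "ty": 0, "tz": 5, "rx": 0, "ry": 0, "rz": 0},
  {"tx": -20, "ty": 0, "tz": 5, "rx": 0, "ry": 0, "rz": 0},
  {"tx": -20, "ty": 0, "tz": 5, "rx": 0, "ry": 0, "rz": 0},
])

```text
time: 14.25
tcp_pos: [418.9, 89.1, 242.0]
orientation: [3.141, -0.001, 0.313]
contact_force: [-0.7, 0.2, 0.6]
opening: 60.1
finger_force: 0.0
```

Run:
```python
from h import *
for n in("top","side"):
    im=imaging.get_image(n)
    b=blobs(im,(18,80,80),(35,255,255)); print(n,[(x,ray(n,x[0],x[1],100)) for x in b])
```

```text
top [((405.5, 207.5, 9.6), array([634.8, -84. ])), ((272.5, 153.0, 5.6), array([715.3, 110.7])), ((239.8, 126.8, 10.3), array([754.8, 159.7])), ((378.5, 116.5, 5.1), array([771.6, -46.9]))]
side [((331.5, 318.5, 10.1), array([ 631.6, -138.9])), ((413.2, 274.3, 5.3), array([ 762.8, -103. ])), ((338.5, 181.0, 4.6), array([718.6, 110.7])), ((350.1, 161.0, 8.2), array([755.3, 157.3])), ((314.5, 49.5, 6.5), array([808.5, 609.6]))]
```

The small nut reads (715–718, 111) and the tip about (717,111), so it is well within tolerance and the table stayed put.

```bash
python3 -c "
from cell import manip
print(manip.close_job())"
```

```text
the job is handed in; nothing more can be done
None
```

The job is handed in: the large nut was held under the tip for over a second, then the table was left released with the small nut measured about 2 mm from the tip, at about 14 s of the 40 s limit (no verdict was returned).

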